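# Nest the mug and clip the pot shut

## Task

Pack the cook set for storage: set the metal mug gently inside the steel cook pot, standing upright, then put the pot's own lid (the larger of the two) on the pot and press it down until it has snapped fully home under all four clips. Keep the pot standing on the table and leave everything else where it is.

Things in the scene. Friction and masses are not known exactly. Their poses are not given: they have to be found in the camera images.
- pot: Open round steel cook pot, loose, 0.6 kg. Origin: centre of its underside, z up. 142 mm outside, 136 mm inside diameter; rim 95 mm, inner floor 4 mm above the origin. Two wire ears (+y, -y) reach 89 mm from the axis, 30 to 63 mm up. Four dark steel spring clips on the rim, at 45, 135, 225 and 315 degrees from its x axis, rise to 112 mm above the origin; they stand 69 to 79 mm from the axis.
- pot_seat (a point): Where the pot's lid's origin must come, 85 mm above the pot's origin on its axis, z up: the lid's flange then lies on the pot's rim under the clip hooks. Any yaw fits. A lid only laid on the clips rests on their ramps about 14 mm too high.
- pot_clip (a point): Hook nose of one of the four clips, 69 mm from the pot's axis and 103 mm above its origin. Each clip is 16 mm wide; from its nose a ramp rises outwards to 76 mm from the axis, 113 mm up, which centres the lid. Pressing the lid down pushes the slippery clips outwards 4 mm and they spring back over its edge: 10 to 18 N in all.
- lid: The pot's lid: grey plastic disc, 90 g, lying right way up. Origin: centre of its underside, z up. Flange 146 mm in diameter, from 10 to 15 mm above the origin; below it a tapered plug, 122 mm across at the bottom. On top, in the middle, an upright grip bar: 56 mm long along the lid's x, 12 mm thick along its y, from 15 to 47 mm above the origin.
- small_lid: Bystander: a lid of the same form but smaller, 108 mm in diameter, for another container; same heights and the same grip bar. Not to be disturbed.
- mug: Metal (titanium) mug, 100 g, standing upright and open at the top. Origin: centre of its underside, z up. 58 mm outside diameter, 75 mm tall, 2.5 mm wall. A wire handle stands out along its +y to 51 mm from the axis, 15 to 62 mm up.
- bowl: Bystander: collapsible silicone bowl pressed flat, dark, 128 mm in diameter, 22 mm high; origin under its centre. Not to be disturbed.
- spork: Bystander: orange plastic spork lying flat, 165 mm long along its x, 30 mm wide, 4 mm thick. Origin near its middle, on the table. Not to be disturbed.
- canister: Bystander: grey domed gas canister, 100 mm in diameter, 90 mm high, origin under its centre. Not to be disturbed.
- bottle: Bystander: steel drinking bottle, 72 mm in diameter, 190 mm high, origin under its centre. Not to be disturbed.
Things that resemble listed ones, but are neither listed nor needed, are in the scene too. What is shaped like the lid but purple is not meant.

How it is judged (in metres and radians):
On the way, in this order (a step that is already met when the one before it is completed fails the run):
1. the mug stands upright on the floor of the pot, let go (horizontal distance between mug and pot below 0.045 m and z of mug in the frame of pot between 0 and 0.012 m and angle between the z axis of mug and the z axis of pot, either way round below 0.12 rad and contact force between the fingers and mug below 0.1 N), for 0.2 s.
2. the pot's lid is snapped home on the pot (z of lid in the frame of pot below 0.0875 m and horizontal distance between lid and pot below 0.005 m and angle between the z axis of lid and the z axis of pot, either way round below 0.03 rad), for 0.2 s.
At the end, for the whole second after the job is handed in: The mug stands upright (within 0.12 rad) on the pot's floor; the larger lid is right way up, within 2.5 mm of its full depth, level with the pot within 0.03 rad and centred within 5 mm, held under the clips; the pot stands upright on the table, and everything is at rest (all of step 2 and z of lid in the frame of pot above 0.08 m and angle between lid's own z axis and vertical below 0.1 rad and horizontal distance between mug and pot below 0.045 m and z of mug in the frame of pot below 0.012 m and angle between mug's own z axis and vertical below 0.12 rad and angle between pot's own z axis and vertical below 0.05 rad and height (world z) of pot between -0.006 and 0.006 m and linear speed of each of pot, lid below 0.02 m/s); the robot touches nothing.
It fails at once if the mug is dropped into the pot (moves faster than 0.6 m/s inside it: a fall of about 20 mm) (horizontal distance between mug and pot below 0.06 m and z of mug in the frame of pot below 0.05 m and linear speed of mug above 0.6 m/s).
It fails at once if a bystander is moved more than 40 mm (distance of any of small_lid, bowl, spork, canister, bottle from where it was at the start of the episode above 0.04 m).
It also fails if it takes over 64 s, if anything falls off the work surface, if the arm or the gripper's body presses on something with over 40 N, if the wrist force passes 120 N, or if a joint passes its speed limit or range.

## Robot

A 6-joint arm with a two-finger parallel gripper is mounted at the origin on the work surface. World frame = base frame: x ahead of the robot, y to its left, z up, the work surface at z = 0. Lengths are in mm, angles in rad, forces in N, time in s.
With the tool pointing down it reaches from about 325 to 1000 mm from the base axis. Payload 5.1 kg.
Tool frame: the origin (TCP) lies at the centre of the arm's flange, where the gripper is bolted on; the fingertips stand nose_length ahead of it and the grasp point (between the pads) lies 155 mm ahead of it (nose_length is the distance from the TCP to the fingertips, in mm); y points along the fingers, z is the direction in which the jaws open and shut, and the axes are right-handed (so a half turn about y gives the same grasp; the last joint's range is limited). The gripper opens to 85 mm and grips with 20 to 120 N. Pads are 22 mm wide; open, the fingers measure 114 mm over their backs; the gripper's body (76 mm by 85 mm) begins 54 mm behind the grasp point. The pads swing forward as they close: fully open they stand 13 mm farther back than shut.
Start: joints at [1.184, 0.124, 1.65, -0, 1.367, -0.083], TCP at [194.468, 620.217, 404.722] pointing down, gripper open.
Joint ranges: [-2.61, 2.61], [-1.02, 2.33], [0.03, 2.71], [-1.35, 4.49], [0.32, 2.68], [-2.91, 2.91]. Speed limits (rad/s): [2.57, 2.57, 3.14, 3.14, 3.14, 3.14].

## Interface

Orientations are given as a unit quaternion [x, y, z, w].
In Python, from plant import * gives the robot as it stands.
- The arm moves only by the shell command python3 -m pendant 'ROWS'. ROWS is JSON, a list of rows, each a list of 5 numbers: the closure, from 0 (fully open) to 1 (shut), then the shift along the tool's x, y, z in cm, then the turn about the tool's y in degrees. A call has 1 to 8 rows; each row shifts and turns the commanded pose from where the row before left it, along the tool's axes as they then stand; what a row does not reach is not made up. A row lasts 1/12 s, in which the tool goes at most 41.7 mm and 7.16 degrees, less where a joint would pass 70% of its speed; a pose out of reach is approached as far as the arm can. A call is refused whole if a number of a shift passes 4.17 or a number of a turn 7.16, either way. A call with a gripper value outside its range is refused whole. The fingers move at their own pace and stop on an object; the grip force is fixed at half the most. Time passes only in rows, so rows that do not move let the fingers close. It gives the time, the measured TCP pose, the force and the opening at its end, in the units of the state.
- state(): the state, without advancing time (a new reading comes with each control period).
- camera(name): name is "side" or "top"; returns a dict with "color" (384x512x3 uint8, red, green, blue), "z_map" (384x512 float32, mm along the optical axis (not along the pixel's ray), 0 where there is no reading), "mtx" (3x3 intrinsics, pixels), "origin" and "attitude" of the camera in the world. Camera axes: x right, y up, looking along -z (the intrinsics and any distortion apply to the point x, -y, -z); pixel columns grow to the right and rows downward; lengths in mm; the calibration is good to about 2 mm. A picture is of the moment at which its call begins.
- sign_off(): hands the job in, once; it reports no verdict.
Trained networks look in the newest picture that a camera, given by its name, has taken for a name from the list of things; names that differ only in an ending like _2 or _b are one class to them, and where a whole thing is asked for, a point or a joint stands for the part that bears it (a point fixed in the world has none). Each returns a list of dicts, best first, with "confidence" (0 to 1); they miss things now and then, are a little off and sometimes report something else, mostly with a low value. They report only what shows in the picture. A call takes as long as a camera call. They do not tell look-alikes from the thing itself.
- boxes_of(camera, name): "extent" ([left, top, right, bottom] in pixels, round what is visible of it).
- tip_of(camera, name): "point" ([column, row] in pixels: a listed point, or the origin of a listed thing).
The state is a dict: "time_s": time; "joints": joint angles; "dq": joint speeds; "effort": joint torques, N m; "tcp_pos": TCP position; "eef_rot": TCP orientation; "contact_force": force on the tool from outside, world axes, zero at the start; "torque": the same for the moment, N m; "grip_width": finger opening in mm.
Only numpy, scipy, OpenCV 4.12 (cv2) and the standard library are available. Lean on these libraries where they do the work, as an engineer would, in place of code of your own. Each camera call takes 0.05 s, during which the arm holds its last target.

## Working session

There is one attempt and no reset: what is moved stays moved. The work goes in short steps, Python scripts to look and compute and a shell command to move; the robot and the scene stay as the last step left them, time stands still between calls to the robot, and variables do not carry over. Pictures are saved under pics/ and viewed, and the job is handed in when it is done.

```bash
ls; mkdir -p pics
python3 - <<'E'
from plant import *
import cv2, numpy as np
print(state())
for n in ("side","top"):
    c=camera(n)
    cv2.imwrite(f"pics/{n}0.png",cv2.cvtColor(c["color"],cv2.COLOR_RGB2BGR))
    print(n,c["mtx"],c["origin"],c["attitude"],{k:v for k,v in c.items() if k not in("color","z_map","mtx","origin","attitude")})
    for t in ("pot","lid","small_lid","mug","bowl","spork","canister","bottle"):
        print(t,[(b["confidence"],np.round(b["extent"]).tolist()) for b in boxes_of(n,t)],[(b["confidence"],np.round(b["point"]).tolist()) for b in tip_of(n,t)])
print(state()["time_s"])
E
```

```text
pics
{'time_s': 0.0, 'joints': array([ 1.18441058e+00,  1.24517919e-01,  1.65169584e+00,  2.61788890e-06,
        1.36750306e+00, -8.26085931e-02]), 'dq': array([-0.00061827, -0.00038534, -0.00010484,  0.00016003, -0.0004171 ,
       -0.00027792]), 'effort': array([ 1.64918965e-04, -4.23615861e+01, -3.65453017e+01, -1.35619453e-04,
        7.09192216e-03,  1.22725407e-05]), 'tcp_pos': array([194.36893455, 619.99216064, 403.43142963]), 'eef_rot': array([ 0.69969574, -0.10716446,  0.1068137 , -0.69823526]), 'contact_force': array([ 0.42439797,  0.60856866, -0.45865667]), 'torque': array([-7.04192294e-05, -3.37885792e-02,  3.29278986e-02]), 'grip_width': 85.52733078074755}
side [[352.15395006   0.         252.99208184]
 [  0.         352.15395006 190.01637236]
 [  0.           0.           1.        ]] [ 264.57263786 -616.45935473  820.77281017] [ 0.38032408 -0.08144817 -0.18314753  0.90287141] {}
pot [(0.59, [161.0, 129.0, 206.0, 181.0])] [(0.92, [189.0, 168.0])]
lid [(0.88, [211.0, 186.0, 261.0, 226.0]), (0.81, [152.0, 198.0, 202.0, 235.0])] [(0.95, [236.0, 204.0]), (0.87, [179.0, 217
[... 760 characters left out ...]
36] {}
pot [(0.79, [150.0, 195.0, 201.0, 246.0])] [(0.92, [177.0, 220.0])]
lid [(0.79, [214.0, 230.0, 260.0, 275.0]), (0.67, [225.0, 176.0, 268.0, 219.0]), (0.57, [316.0, 188.0, 334.0, 208.0])] [(0.73, [239.0, 250.0])]
small_lid [(0.78, [367.0, 207.0, 400.0, 235.0])] [(0.95, [384.0, 224.0])]
mug [(0.67, [309.0, 188.0, 335.0, 209.0])] [(0.51, [321.0, 200.0])]
bowl [(0.74, [264.0, 120.0, 296.0, 154.0])] [(0.7, [283.0, 140.0])]
spork [(0.61, [338.0, 146.0, 375.0, 157.0])] [(0.65, [358.0, 155.0])]
canister [(0.79, [180.0, 124.0, 205.0, 153.0])] []
bottle [(0.77, [113.0, 152.0, 144.0, 184.0]), (0.59, [337.0, 146.0, 381.0, 160.0]), (0.16, [150.0, 198.0, 195.0, 243.0])] [(0.89, [139.0, 172.0])]
1.7
```

View images.

View pics/side0.png

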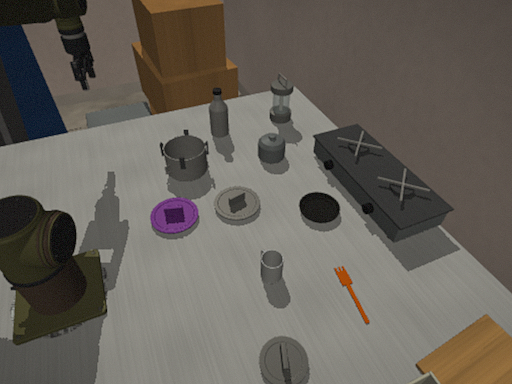

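View pics/top0.png

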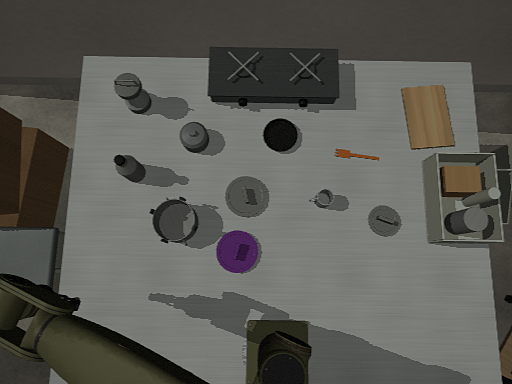

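The side view shows the pot at (185,158), the mug at (271,267), and three lids: purple (175,216), grey (237,204), grey (284,358). In the top view these are the pot (175,220), mug (323,198), purple lid (238,251), grey lid (246,196) and smaller grey lid (384,221). The grey lid at top (246,196) should be the one meant. I'll measure its size and check it in a crop.

```bash
cat > h.py <<'E'
import numpy as np, cv2
from scipy.spatial.transform import Rotation as R
def snap(tag,names=("side","top")):
    from plant import camera
    for n in names:
        c=camera(n); np.savez(f"{tag}_{n}.npz",**{k:c[k] for k in("color","z_map","mtx","origin","attitude")})
        cv2.imwrite(f"pics/{tag}_{n}.png",cv2.cvtColor(c["color"],cv2.COLOR_RGB2BGR))
def load(tag,n): return dict(np.load(f"{tag}_{n}.npz"))
def cloud(c):
    h,w=c["z_map"].shape; u,v=np.meshgrid(np.arange(w),np.arange(h)); z=c["z_map"]; K=c["mtx"]
    p=np.stack([(u-K[0,2])/K[0,0]*z,-(v-K[1,2])/K[1,1]*z,-z],-1)
    return p@R.from_quat(c["attitude"]).as_matrix().T+c["origin"]
def ray(c,uv):
    K=c["mtx"]; d=np.array([(uv[0]-K[0,2])/K[0,0],-(uv[1]-K[1,2])/K[1,1],-1.])
    return c["origin"],R.from_quat(c["attitude"]).as_matrix()@d
def onplane(c,uv,z):
    o,d=ray(c,uv); return o+d*(z-o[2])/d[2]
def tri(c1,u1,c2,u2):
    o1,d1=ray(c1,u1);o2,d2=ray(c2,u2); s=np.linalg.lstsq(np.stack([d1,-d2],1),o2-o1,rcond=None)[0]
    a=o1+s[0]*d1;b=o2+s[1]*d2; return (a+b)/2,np.linalg.norm(a-b)
def proj(c,P):
    q=R.from_quat(c["attitude"]).as_matrix().T@(np.asarray(P,float)-c["origin"]);K=c["mtx"]
    return K[0,0]*q[0]/-q[2]+K[0,2],K[1,1]*-q[1]/-q[2]+K[1,2]
def circ(xy):
    A=np.c_[2*xy,np.ones(len(xy))]; s=np.linalg.lstsq(A,(xy**2).sum(1),rcond=None)[0]
    return s[:2],np.sqrt(s[2]+s[0]**2+s[1]**2)
E
python3 - <<'E'
from h import *
snap("a")
S,T=load("a","side"),load("a","top")
for n,a,b in (("pot",(189,168),(177,220)),("lid",(236,204),(239,250)),("purple?",(179,217),(239,250)),("small",(285,358),(384,224)),("mug",(269,275),(321,200)),("bowl",(316,213),(283,140))):
    P,e=tri(S,a,T,b); print(n,P.round(),e.round(1))
for n,c in(("side",S),("top",T)):
    P=cloud(c)
    B={"side":{"pot":(155,125,212,185),"lid":(208,182,266,230),"small":(256,332,312,383),"mug":(256,245,290,290)},"top":{"pot":(145,190,206,248),"lid":(222,173,272,220),"small":(363,200,405,240),"mug":(306,184,338,212)}}[n]
    for k,(l,t,r,b) in B.items():
        q=P[t:b,l:r].reshape(-1,3); ok=c["z_map"][t:b,l:r].ravel()>0; q=q[ok]
        print(n,k,"table z",np.percentile(q[:,2],[5,50,95,99.5]).round(1))
        hs=[(8,22),(25,60)] if k in("lid","small") else ([(85,97),(99,125),(15,75)] if k=="pot" else [(68,82),(15,62)])
        for lo,hi in hs:
            m=(q[:,2]>lo)&(q[:,2]<hi); s=q[m]
            if len(s)<5: continue
            mn,mx=s.min(0),s.max(0)
            print("   ",lo,hi,len(s),"mid",((mn+mx)/2).round(1),"ext",(mx-mn).round(1),"mean",s.mean(0).round(1))
    for k in B:
        l,t,r,b=B[k]; cr=cv2.resize(c["color"][t:b,l:r],None,fx=6,fy=6,interpolation=cv2.INTER_CUBIC)
        cv2.imwrite(f"pics/crop_{n}_{k}.png",cr[:,:,::-1])
ims=[cv2.resize(cv2.imread(f"pics/crop_{n}_{k}.png"),(260,260)) for n in("side","top") for k in("lid","small","mug")]
cv2.imwrite("pics/m1.png",np.vstack([np.hstack(ims[:3]),np.hstack(ims[3:])]))
E
```

```text
pot [439. 357.  -7.] 3.5
lid [423. 102.  49.] 183.9
purple? [340. 132.   3.] 6.5
small [ 440. -375.   29.] 17.3
mug [ 516. -159.   -2.] 5.0
bowl [739. -21.   9.] 0.8
side pot table z [ -3.6   7.   91.9 110.2]
    85 97 243 mid [428.5 347.5  90.9] ext [153.9 150.   11.8] mean [425.2 347.1  90.9]
    99 125 73 mid [426.3 347.8 107.5] ext [150.6 154.2  15.1] mean [421.4 348.  106.6]
    15 75 1063 mid [459.6 393.6  45.1] ext [225.3 244.9  59.8] mean [427.1 346.5  46.6]
side lid table z [-3.   1.1 20.8 47.1]
    8 22 1102 mid [524.6 114.1  15.1] ext [145.1 148.1  13.3] mean [522.1 107.4  13.2]
    25 60 120 mid [523.5 111.4  36.8] ext [54.3 21.  23.6] mean [522.3 110.   39.5]
side small table z [-1.7 13.  44.5 48.2]
    8 22 1683 mid [ 445.1 -374.9   15. ] ext [107.8 106.   13.6] mean [ 444.9 -375.6   13.9]
    25 60 197 mid [ 444.8 -375.6   37.9] ext [27.8 54.7 25.3] mean [ 443.3 -378.7   44.1]
side mug table z [-2.4  1.4 71.7 75.9]
    68 82 114 mid [ 515.5 -161.6   72.8] ext [56.7 56.   9.6] mean [ 514.8 -161.3   72.7]
    15 62 419 mid [ 515.  -150.7   38.5] ext [56.3 79.8 46.9] mean
[... 272 characters left out ...]
45.1] ext [158.9 144.2  59. ] mean [436.4 363.3  46.4]
top lid table z [-2.5 11.5 20.3 49.8]
    8 22 1233 mid [528.  107.6  15. ] ext [167.9 171.2  13.9] mean [526.8 114.3  15.1]
    25 60 57 mid [526.3 115.6  39.2] ext [53.2 18.3 27.9] mean [525.8 115.2  47. ]
top small table z [-2.4  5.3 23.1 50.3]
    8 22 654 mid [ 450.1 -383.8   15. ] ext [139.6 133.2  14. ] mean [ 447.  -373.1   15.7]
    25 60 79 mid [ 447.  -372.8   39.3] ext [27.4 53.3 27.2] mean [ 446.2 -371.3   44.7]
top mug table z [-2.6  3.3 70.4 80. ]
    68 82 50 mid [ 517.5 -160.2   74.7] ext [55.1 55.8 13.2] mean [ 518.6 -161.6   75.3]
    15 62 108 mid [ 517.2 -147.6   38.8] ext [56.1 76.8 46.2] mean [ 518.5 -155.3   40.1]
```

View pics/m1.png

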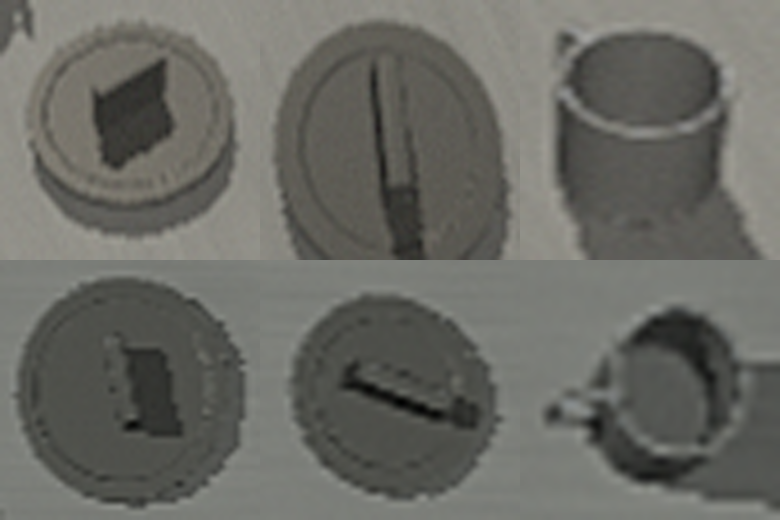

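View pics/crop_top_pot.png

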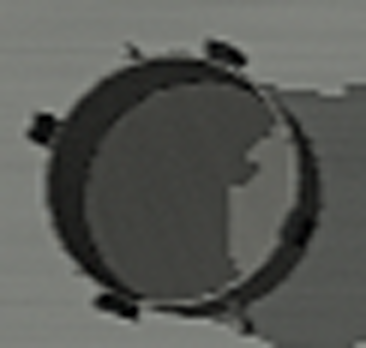

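The lid I want is the grey one at top (246,196) / side (237,204). It measures 146 mm across, against about 108 mm for the grey one at top (384,221), and the third lid is purple. The crops show each grip bar, and the mug's handle pointing to about +y. Next I'll refine centres and angles and look at the tool frame.

Run:
```python
from h import *
import plant
print([k for k in dir(plant) if not k.startswith("_")])
s=plant.state(); print(s["time_s"],s["tcp_pos"],"\n",R.from_quat(s["eef_rot"]).as_matrix().round(3)); print(getattr(plant,"nose_length",None))
from scipy.optimize import least_squares
S,T=load("a","side"),load("a","top")
def fit(xy,r0,c0):
    f=lambda p:np.hypot(xy[:,0]-p[0],xy[:,1]-p[1])-r0
    r=least_squares(f,c0,loss="soft_l1",f_scale=2); return r.x.round(1), np.sqrt(np.median(r.fun**2)).round(2)
for n,c in(("side",S),("top",T)):
    P=cloud(c).reshape(-1,3); ok=c["z_map"].ravel()>0
    def near(c0,rad,lo,hi): return P[ok&(np.hypot(P[:,0]-c0[0],P[:,1]-c0[1])<rad)&(P[:,2]>lo)&(P[:,2]<hi)]
    q=near((516,-161),34,69,82); print(n,"mug rim",fit(q[:,:2],28,(516,-161)),np.median(q[:,2]).round(1))
    q=near((516,-161),60,18,60); q=q[np.hypot(q[:,0]-516,q[:,1]+161)>36]; print("  handle",len(q),q.mean(0).round(1))
    q=near((428,348),76,88,97); print("  pot rim",fit(q[:,:2],69.5,(428,348)),np.median(q[:,2]).round(1))
    q=near((428,348),90,101,118); d=q[:,:2]-(428.5,348); a=np.degrees(np.arctan2(d[:,1],d[:,0])); 
    print("  clips",[(np.median(a[(np.abs((a-k+180)%360-180)<30)]).round(1),q[(np.abs((a-k+180)%360-180)<30)].mean(0).round(1).tolist()) for k in (-21,69,159,-111) if (np.abs((a-k+180)%360-180)<30).sum()>3])
    # lid: flange + bar
    q=near((525,113),85,6,20); 
    # boundary: farthest points per angle bin
    d=q[:,:2]-(525,113); a=np.arctan2(d[:,1],d[:,0]); r=np.hypot(*d.T)
    b=np.array([q[(np.abs((a-t+np.pi)%(2*np.pi)-np.pi)<.1)&(r<80)][np.argmax(r[(np.abs((a-t+np.pi)%(2*np.pi)-np.pi)<.1)&(r<80)])] for t in np.arange(-3.1,3.1,.2)])
    print("  lid edge",fit(b[:,:2],73,(525,113)),circ(b[:,:2]))
    q=near((525,113),40,40,56); rr=cv2.minAreaRect(q[:,:2].astype(np.float32)); v=np.linalg.svd(q[:,:2]-q[:,:2].mean(0))[2][0]
    print("  bar",rr,"ang",np.degrees(np.arctan2(v[1],v[0])).round(1),np.median(q[:,2]).round(1),len(q))
```

```text
['IKError', 'boxes_of', 'camera', 'nose_length', 'sign_off', 'state', 'tip_of']
1.8 [194.47242841 620.21542899 404.72987301] 
 [[ 0.954 -0.     0.299]
 [-0.299  0.     0.954]
 [-0.    -1.     0.   ]]
173.4
side mug rim (array([ 515.8, -161.8]), np.float64(0.78)) 72.8
  handle 12 [ 508.4 -115.7   46.1]
  pot rim (array([427.6, 347.9]), np.float64(1.11)) 91.8
  clips [(np.float64(-21.4), [497.4, 321.9, 108.0]), (np.float64(69.8), [453.9, 418.0, 106.7]), (np.float64(161.5), [357.5, 372.8, 106.7]), (np.float64(-110.1), [401.8, 275.3, 107.6])]
  lid edge (array([524.3, 113.1]), np.float64(0.49)) (array([524.26045069, 113.14455307]), np.float64(72.82777973998218))
  bar ((524.2960815429688, 112.39823913574219), (53.829097747802734, 13.881570816040039), 14.23307991027832) ang -166.4 45.2 68
top mug rim (array([ 517.9, -159.2]), np.float64(0.92)) 75.7
  handle 10 [ 512.2 -117.3   39.5]
  pot rim (array([431.2, 349.8]), np.float64(0.97)) 94.2
  clips [(np.float64(-18.8), [500.4, 324.0, 110.5]), (np.float64(69.0), [456.6, 420.1, 109.0]), (np.float64(156.9), [361.5, 376.3, 109.5]), (np.float64(-109.1), [405.1, 279.9, 109.5])]
  lid edge (array([526.8, 115.3]), np.float64(1.16)) (array([525.89042159, 115.12642669]), np.float64(73.89531354844974))
  bar ((526.396728515625, 115.1718521118164), (54.16453552246094, 11.642532348632812), 12.25389575958252) ang -166.4 48.4 55
```

```bash
cat >> h.py <<'E'
def go(target,yaw):
    """remaining shift (tool axes, cm) and turn (deg) from measured pose; yaw = world angle of tool z; target TCP mm. shift is given in axes AFTER the turn and BEFORE it"""
    from plant import state
    s=state(); M=R.from_quat(s["eef_rot"]).as_matrix(); a=np.degrees(np.arctan2(M[1,2],M[0,2]))
    t=(a-yaw+180)%360-180; d=(np.array(target)-s["tcp_pos"])/10
    N=M@R.from_euler("y",t,degrees=True).as_matrix()
    print("t",s["time_s"],"tcp",s["tcp_pos"].round(1),"yaw",a.round(2),"tilt",np.degrees(np.arccos(-M[2,1])).round(2),"| turn",t.round(2),"| shift now",(M.T@d).round(2),"after turn",(N.T@d).round(2),"| F",s["contact_force"].round(1),"w",s["grip_width"].round(1))
E
python3 -m pendant '[[0,0,0,0,7.1],[0,0,0,0,7.1],[0,0,0,0,7.1],[0,0,0,0,7.1],[0,0,0,0,7.1],[0,0,0,0,7.1],[0,0,0,0,7.1],[0,0,0,0,7.1]]'
python3 -c "
from h import *; go((517,-160.5,330),8)"
```

```text
time_s: 2.47
tcp_pos: [194.5, 620.2, 404.7]
eef_rot: [0.563, -0.428, 0.428, -0.563]
contact_force: [-0.3, 0.3, 0.8]
grip_width: 85.8Traceback (most recent call last):
  File "<string>", line 2, in <module>
    from h import *; go((517,-160.5,330),8)
                     ~~^^^^^^^^^^^^^^^^^^^^
  File "h.py", line 33, in go
    print("t",s["time_s"],"tcp",s["tcp_pos"].round(1),"yaw",a.round(2),"tilt",np.degrees(np.arccos(-M[2,1])).round(2),"| turn",t.round(2),"| shift now",(M.T@d).round(2),"after turn",(N.T@d).round(2),"| F",s["contact_force"].round(1),"w",s["grip_width"].round(1))
                                                                                                                                                                                                                                             ^^^^^^^^^^^^^^^^^^^^^
AttributeError: 'float' object has no attribute 'round'
```

```bash
sed -i 's/s\["grip_width"\].round(1)/round(float(s["grip_width"]),1)/' h.py
python3 -c "
from h import *; go((517,-160.5,330),8)"
```

```text
t 2.4667 tcp [194.5 620.2 404.7] yaw 15.44 tilt 0.0 | turn 7.44 | shift now [83.84  7.47 10.3 ] after turn [81.8   7.47 21.07] | F [-0.3  0.3  0.8] w 85.8
```

```bash
python3 -m pendant '[[0,0,0,0,7.1],[0,3.9,0,1,0.3],[0,3.9,0,1,0],[0,3.9,0,1,0],[0,3.9,0,1,0],[0,3.9,0,1,0],[0,3.9,0,1,0],[0,3.9,0,1,0]]'
python3 -m pendant '[[0,3.9,0,1,0],[0,3.9,0,1,0],[0,3.9,0,1,0],[0,3.9,0,1,0],[0,3.9,0,1,0],[0,3.9,0,1,0],[0,3.9,0,1,0]]'
python3 -c "
from h import *; go((517,-160.5,330),8)"
```

```text
time_s: 3.13
tcp_pos: [303.9, 358.7, 404.9]
eef_rot: [-0.535, 0.462, -0.462, 0.536]
contact_force: [0.7, 0.8, -0.3]
grip_width: 85.3
time_s: 3.72
tcp_pos: [412.9, 98.6, 405.2]
eef_rot: [-0.535, 0.462, -0.462, 0.536]
contact_force: [0.7, 0.4, 0.2]
grip_width: 85.1
t 3.7167 tcp [412.9  98.6 405.2] yaw 8.4 tilt 0.09 | turn 0.4 | shift now [27.16  7.53  6.5 ] after turn [27.11  7.53  6.69] | F [0.7 0.4 0.2] w 85.1
```

```bash
python3 -m pendant '[[0,3.8,1,0.95,0.4],[0,3.8,1,0.95,0],[0,3.8,1,0.95,0],[0,3.8,1,0.95,0],[0,3.8,1,0.95,0],[0,3.8,1,0.95,0],[0,3.8,1,0.95,0]]'
python3 -m pendant '[[0,0.5,0,0,0],[0,0,0,0,0],[0,0,0,0,0]]'
python3 - <<'E'
from h import *; go((517,-160.5,219),8)
snap("b"); go((517,-160.5,219),8)
ims=[]
for n,(x,y) in(("side",(270,240)),("top",(323,198))):
    c=load("b",n)["color"]; ims.append(cv2.resize(c[y-60:y+60,x-60:x+60],(380,380),interpolation=cv2.INTER_CUBIC))
cv2.imwrite("pics/b.png",np.hstack(ims)[:,:,::-1])
E
```

```text
time_s: 4.3
tcp_pos: [516.2, -155.6, 334.4]
eef_rot: [-0.533, 0.464, -0.464, 0.534]
contact_force: [0.4, -0.2, 1.0]
grip_width: 85.4
time_s: 4.55
tcp_pos: [516.6, -158.5, 334.7]
eef_rot: [-0.533, 0.464, -0.464, 0.534]
contact_force: [-0.5, 0.7, 0.1]
grip_width: 85.4
t 4.55 tcp [ 516.6 -158.5  334.7] yaw 7.95 tilt 0.04 | turn -0.05 | shift now [ 0.21 11.57  0.02] after turn [ 0.21 11.57  0.02] | F [-0.5  0.7  0.1] w 85.4
t 4.65 tcp [ 516.5 -157.4  335.3] yaw 8.06 tilt 0.04 | turn 0.06 | shift now [ 0.31 11.63 -0.  ] after turn [ 0.31 11.63 -0.  ] | F [-0.5 -0.6 -0.2] w 85.1
```

View pics/b.png

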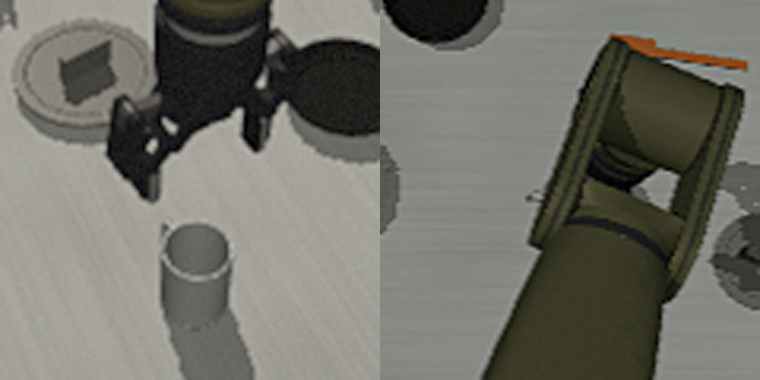

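The side view shows the open fingers straddling the line above the mug (upper fingertips at about (250,225) and (270,215) in the full image), with the handle off to the side. I'll descend.

```bash
python3 -m pendant '[[0,0.25,3,0,0],[0,0,3,0,0],[0,0,2.5,0,0],[0,0,1.5,0,0],[0,0,1.2,0,0],[0,0,0.4,0,0],[0,0,0,0,0]]'
python3 -c "
from h import *; go((517,-160.5,219),8)"
```

```text
time_s: 5.23
tcp_pos: [516.8, -160.0, 218.4]
eef_rot: [0.534, -0.464, 0.463, -0.534]
contact_force: [-0.5, -0.8, 0.4]
grip_width: 85.3
t 5.2333 tcp [ 516.8 -160.   218.4] yaw 8.06 tilt 0.05 | turn 0.06 | shift now [ 0.05 -0.06  0.01] after turn [ 0.05 -0.06  0.01] | F [-0.5 -0.8  0.4] w 85.3
```

```bash
python3 -m pendant '[[0.2,0,0,0,0],[0.4,0,0,0,0],[0.6,0,0,0,0],[0.8,0,0,0,0],[1,0,0,0,0],[1,0,0,0,0]]'
python3 -m pendant '[[1,0,-0.5,0,0],[1,0,-1,0,0],[1,0,-2,0,0],[1,0,-2,0,0],[1,0,0,0,0]]'
python3 - <<'E'
from h import *; go((429.4,348.9,360),8)
snap("c")
c=load("c","side")["color"][150:310,190:350]; cv2.imwrite("pics/c.png",cv2.resize(c,(560,560),interpolation=cv2.INTER_CUBIC)[:,:,::-1])
E
```

```text
time_s: 5.73
tcp_pos: [517.9, -161.3, 220.8]
eef_rot: [-0.533, 0.463, -0.465, 0.534]
contact_force: [-0.6, 0.2, 6.1]
grip_width: 55.5
time_s: 6.15
tcp_pos: [518.4, -161.5, 278.6]
eef_rot: [-0.533, 0.461, -0.467, 0.535]
contact_force: [1.4, -0.1, -0.6]
grip_width: 55.4
t 6.15 tcp [ 518.4 -161.5  278.6] yaw 7.99 tilt 0.46 | turn -0.01 | shift now [-51.75  -8.37  -1.66] after turn [-51.75  -8.37  -1.65] | F [ 1.4 -0.1 -0.6] w 55.4
```

View pics/c.png

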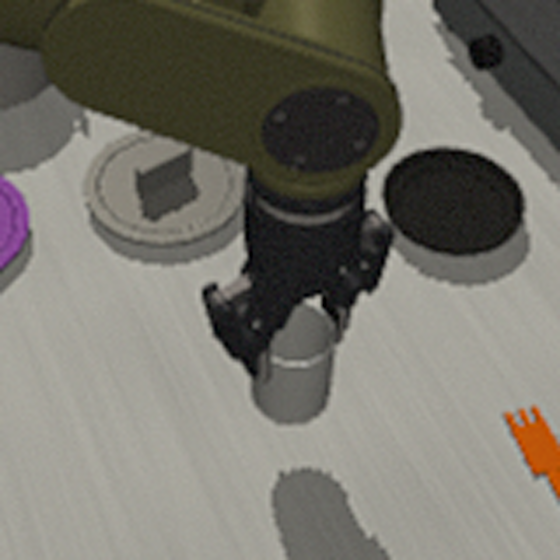

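The mug is held and lifted clear, upright under the gripper at crop (293,370). Next I'll carry it to the pot.

```bash
python3 -m pendant '[[1,0,-2,0,0],[1,-1,-3,0,0],[1,-2.5,-3,-0.1,0],[1,-3.5,-1.2,-0.1,0],[1,-4,0,-0.15,0],[1,-4,0,-0.15,0],[1,-4,0,-0.15,0],[1,-4,0,-0.15,0]]'
python3 -m pendant '[[1,-4,0,-0.15,0],[1,-4,0,-0.15,0],[1,-4,0,-0.15,0],[1,-4,0,-0.15,0],[1,-4,0,-0.15,0],[1,-4,0,-0.1,0],[1,-2.5,0,-0.1,0],[1,-1,0,0,0]]'
python3 -m pendant '[[1,0,0,0,0],[1,0,0,0,0]]'
python3 -c "
from h import *; go((429.4,348.9,360),8)"
```

```text
time_s: 6.92
tcp_pos: [475.9, 67.3, 363.9]
eef_rot: [0.534, -0.465, 0.463, -0.533]
contact_force: [1.3, -0.2, -1.4]
grip_width: 55.3
time_s: 7.58
tcp_pos: [428.0, 339.5, 363.6]
eef_rot: [0.535, -0.464, 0.462, -0.533]
contact_force: [0.1, -0.9, -0.8]
grip_width: 55.4
time_s: 7.75
tcp_pos: [429.3, 336.4, 364.2]
eef_rot: [0.535, -0.464, 0.464, -0.533]
contact_force: [-0.4, -0.3, -1.4]
grip_width: 55.2
t 7.75 tcp [429.3 336.4 364.2] yaw 8.03 tilt 0.17 | turn 0.03 | shift now [-1.24  0.42  0.19] after turn [-1.24  0.42  0.19] | F [-0.4 -0.3 -1.4] w 55.2
```

```bash
python3 -m pendant '[[1,-1.2,0,0.2,0],[1,0,0,0,0],[1,0,0,0,0]]'
python3 - <<'E'
from h import *; go((429.4,348.9,224),8)
snap("d")
ims=[]
for n,(x,y) in(("side",(188,130)),("top",(178,215))):
    c=load("d",n)["color"]; ims.append(cv2.resize(c[y-65:y+65,x-65:x+65],(390,390),interpolation=cv2.INTER_CUBIC))
cv2.imwrite("pics/d.png",np.hstack(ims)[:,:,::-1])
c=load("d","side"); P=cloud(c).reshape(-1,3); q=P[(np.hypot(P[:,0]-429,P[:,1]-349)<45)&(P[:,2]>125)&(P[:,2]<230)]
for z in range(125,230,6):
    s=q[(q[:,2]>=z)&(q[:,2]<z+6)]
    if len(s): print(z,len(s),s.mean(0).round(0),s[:,0].min().round(),s[:,0].max().round(),s[:,1].min().round())
E
```

```text
time_s: 8.0
tcp_pos: [430.2, 348.3, 365.7]
eef_rot: [0.533, -0.464, 0.464, -0.533]
contact_force: [-0.7, -0.6, -1.1]
grip_width: 55.6
t 8.0 tcp [430.2 348.3 365.7] yaw 7.93 tilt 0.02 | turn -0.07 | shift now [-0.08 14.17 -0.07] after turn [-0.08 14.17 -0.07] | F [-0.7 -0.6 -1.1] w 55.6
143 14 [425. 325. 147.] 401.0 448.0 320.0
149 25 [426. 326. 152.] 399.0 455.0 318.0
155 29 [422. 327. 158.] 399.0 451.0 318.0
161 28 [422. 327. 164.] 399.0 451.0 318.0
167 29 [424. 326. 170.] 399.0 453.0 318.0
173 29 [423. 327. 176.] 399.0 455.0 316.0
179 31 [425. 327. 182.] 399.0 450.0 315.0
185 33 [423. 335. 188.] 399.0 451.0 319.0
191 51 [429. 342. 194.] 395.0 452.0 318.0
197 56 [428. 343. 200.] 393.0 461.0 317.0
203 69 [428. 345. 206.] 388.0 467.0 317.0
209 71 [428. 346. 212.] 387.0 467.0 316.0
215 72 [428. 344. 218.] 387.0 469.0 320.0
221 18 [426. 342. 224.] 386.0 469.0 330.0
227 11 [424. 339. 229.] 387.0 467.0 331.0
```

View pics/d.png

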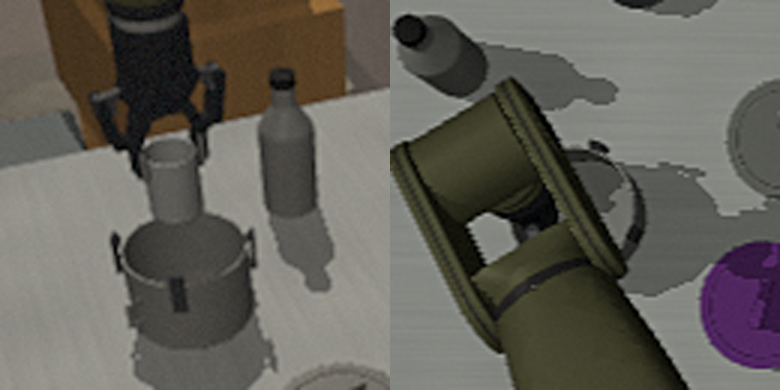

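The side view shows the mug upright and centred above the pot opening (crop (172,180), pot (188,265)). I'll lower it gently.

```bash
python3 -m pendant '[[1,0,2,0,0],[1,0,2.5,0,0],[1,0,2.5,0,0],[1,0,2,0,0],[1,0,1.5,0,0],[1,0,1,0,0],[1,0,0.8,0,0],[1,0,0.5,0,0]]'
python3 -m pendant '[[1,0,0.4,0,0],[1,0,0.3,0,0],[1,0,0,0,0]]'
python3 -c "
from h import *; go((429.4,348.9,224),8)"
```

```text
time_s: 8.77
tcp_pos: [429.9, 348.6, 237.2]
eef_rot: [0.534, -0.464, 0.464, -0.533]
contact_force: [-0.9, -0.1, -1.0]
grip_width: 55.3
time_s: 9.02
tcp_pos: [429.9, 349.0, 230.8]
eef_rot: [-0.534, 0.464, -0.464, 0.534]
contact_force: [0.1, -0.7, -0.4]
grip_width: 55.4
t 9.0167 tcp [429.9 349.  230.8] yaw 7.99 tilt 0.02 | turn -0.01 | shift now [-0.    0.68 -0.05] after turn [-0.    0.68 -0.05] | F [ 0.1 -0.7 -0.4] w 55.4
```

```bash
python3 -m pendant '[[1,0,0.2,0,0],[1,0,0.2,0,0],[1,0,0,0,0]]'
python3 -m pendant '[[1,0,0.1,0,0],[1,0,0,0,0]]'
python3 -m pendant '[[1,0,0.1,0,0],[1,0,0,0,0]]'
python3 -c "
from h import *; go((429.4,348.9,224),8)"
```

```text
time_s: 9.27
tcp_pos: [429.8, 348.9, 226.7]
eef_rot: [-0.534, 0.464, -0.464, 0.534]
contact_force: [-0.8, -0.2, -0.8]
grip_width: 55.3
time_s: 9.43
tcp_pos: [429.7, 348.9, 225.7]
eef_rot: [-0.534, 0.464, -0.464, 0.534]
contact_force: [0.6, 0.6, -0.8]
grip_width: 55.1
time_s: 9.6
tcp_pos: [429.9, 349.0, 224.9]
eef_rot: [-0.533, 0.464, -0.464, 0.534]
contact_force: [0.0, -0.3, -1.1]
grip_width: 55.2
t 9.6 tcp [429.9 349.  224.9] yaw 7.99 tilt 0.03 | turn -0.01 | shift now [ 0.    0.09 -0.05] after turn [ 0.    0.09 -0.05] | F [ 0.  -0.3 -1.1] w 55.2
```

```bash
python3 -m pendant '[[1,0,0.1,0,0],[1,0,0,0,0]]'
python3 -m pendant '[[1,0,0.1,0,0],[1,0,0,0,0]]'
python3 -m pendant '[[1,0,0.1,0,0],[1,0,0,0,0]]'
```

```text
time_s: 9.77
tcp_pos: [430.0, 349.1, 224.8]
eef_rot: [0.534, -0.464, 0.464, -0.534]
contact_force: [-2.2, -1.0, 4.8]
grip_width: 55.3
time_s: 9.93
tcp_pos: [430.1, 349.2, 224.8]
eef_rot: [0.534, -0.464, 0.464, -0.534]
contact_force: [-5.4, -2.1, 10.8]
grip_width: 55.6
time_s: 10.1
tcp_pos: [430.1, 349.3, 224.8]
eef_rot: [0.534, -0.464, 0.464, -0.533]
contact_force: [-7.6, -4.6, 16.8]
grip_width: 55.2
```

The mug touched the pot floor at TCP z 224.8, as expected. I'll relieve the force and open.

```bash
python3 -m pendant '[[1,0,-0.2,0,0],[0.3,0,0,0,0],[0.2,0,0,0,0],[0.1,0,0,0,0],[0.1,0,0,0,0],[0.1,0,0,0,0]]'
python3 -m pendant '[[0.1,0,-0.5,0,0],[0.1,0,-1,0,0],[0.1,0,-2,0,0],[0.1,0,-3,0,0],[0.1,0,-3,0,0],[0.1,0,-3,0,0],[0.1,0,-2,0,0]]'
python3 - <<'E'
from h import *; go((525.3,114.1,300),103.6)
E
```

```text
time_s: 10.6
tcp_pos: [429.7, 348.8, 223.4]
eef_rot: [0.534, -0.464, 0.464, -0.533]
contact_force: [0.6, 0.3, -0.0]
grip_width: 76.5
time_s: 11.18
tcp_pos: [430.1, 349.2, 373.5]
eef_rot: [-0.532, 0.463, -0.464, 0.535]
contact_force: [1.2, 0.2, 0.7]
grip_width: 77.0
t 11.1833 tcp [430.1 349.2 373.5] yaw 8.0 tilt 0.31 | turn -95.6 | shift now [24.62  7.32  6.13] after turn [  3.69   7.32 -25.1 ] | F [1.2 0.2 0.7] w 77.0
```

```bash
python3 -m pendant '[[0.1,3.5,0,0.88,0],[0.1,3.5,0,0.88,0],[0.1,3.5,0,0.88,0],[0.1,3.5,0,0.88,0],[0.1,3.5,0,0.88,0],[0.1,3.5,0,0.88,0],[0.1,3.5,0,0.88,0]]'
python3 -m pendant '[[0.1,0,0,0,-7],[0.1,0,0,0,-7],[0.1,0,0,0,-7],[0.1,0,0,0,-7],[0.1,0,0,0,-7],[0.1,0,0,0,-7],[0.1,0,0,0,-7]]'
python3 -m pendant '[[0.1,0,0.5,0,-7],[0.1,0,0.5,0,-7],[0.1,0,0.5,0,-7],[0.1,0,0.5,0,-7],[0.1,0,0.5,0,-7],[0.1,0,0.5,0,-7],[0.1,0,0,0,-4.6],[0.1,0,0,0,0]]'
python3 - <<'E'
from h import *; go((525.3,114.1,280),103.6)
snap("e")
go((525.3,114.1,280),103.6)
ims=[]
for n,(x,y) in(("side",(215,165)),("top",(200,210))):
    c=load("e",n)["color"]; ims.append(cv2.resize(c[y-75:y+75,x-75:x+75],(390,390),interpolation=cv2.INTER_CUBIC))
cv2.imwrite("pics/e.png",np.hstack(ims)[:,:,::-1])
c=load("e","top");P=cloud(c).reshape(-1,3); q=P[(np.hypot(P[:,0]-430,P[:,1]-349)<60)]
print("in pot top:",[(z,len(s),s.mean(0).round(0).tolist(),(s.max(0)-s.min(0)).round(0).tolist()) for z in(0,20,40,60,70,80) for s in[q[(q[:,2]>=z)&(q[:,2]<z+10)]] if len(s)])
E
```

```text
time_s: 11.77
tcp_pos: [525.1, 113.2, 370.1]
eef_rot: [-0.533, 0.463, -0.464, 0.534]
contact_force: [0.6, -0.4, 0.2]
grip_width: 77.0
time_s: 12.35
tcp_pos: [524.8, 114.8, 369.9]
eef_rot: [-0.678, 0.198, -0.199, 0.679]
contact_force: [-0.2, -0.7, 0.6]
grip_width: 76.8
time_s: 13.02
tcp_pos: [524.7, 114.9, 339.3]
eef_rot: [-0.702, -0.084, 0.084, 0.702]
contact_force: [0.3, 0.5, 0.3]
grip_width: 76.8
t 13.0167 tcp [524.7 114.9 339.3] yaw 103.67 tilt 0.02 | turn 0.07 | shift now [ 0.03  5.93 -0.09] after turn [ 0.03  5.93 -0.09] | F [0.3 0.5 0.3] w 76.8
t 13.1167 tcp [524.9 114.9 339.6] yaw 103.47 tilt 0.06 | turn -0.13 | shift now [ 0.01  5.96 -0.08] after turn [ 0.01  5.96 -0.08] | F [-0.3 -0.6  0.1] w 76.9
in pot top: [(0, 557, [430.0, 349.0, 6.0], [118.0, 109.0, 10.0]), (20, 22, [428.0, 361.0, 26.0], [53.0, 75.0, 10.0]), (40, 20, [431.0, 359.0, 45.0], [52.0, 74.0, 9.0]), (60, 28, [432.0, 362.0, 65.0], [55.0, 74.0, 9.0]), (70, 35, [431.0, 352.0, 76.0], [54.0, 55.0, 9.0]), (80, 22, [428.0, 351.0, 82.0], [54.0, 57.0, 6.0])]
```

View pics/e.png

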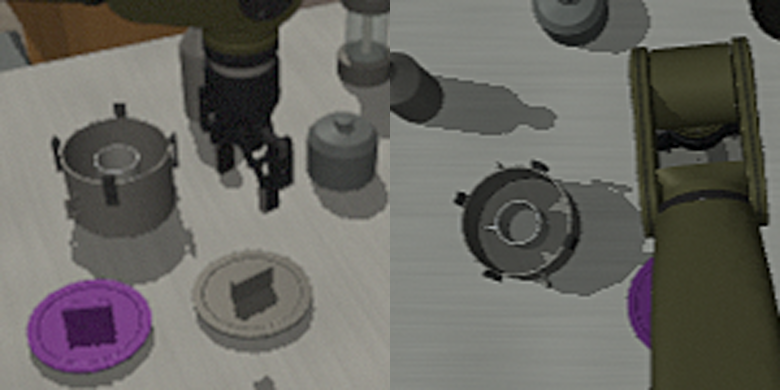

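Side crop: the mug stands upright inside the pot at (117,158), and the gripper is over the grey lid at (253,297). Before grasping I'll re-fit the pot centre.

```bash
cat >> h.py <<'E'
def potfit(tag,n):
    from scipy.optimize import least_squares
    c=load(tag,n); P=cloud(c).reshape(-1,3)
    q=P[(np.hypot(P[:,0]-430,P[:,1]-349)<76)&(np.hypot(P[:,0]-430,P[:,1]-349)>60)&(P[:,2]>87)&(P[:,2]<98)][:,:2]
    r=least_squares(lambda p:np.hypot(q[:,0]-p[0],q[:,1]-p[1])-69.5,(430,349),loss="soft_l1",f_scale=2)
    print(tag,n,"pot",r.x.round(1),len(q))
E
python3 - <<'E'
from h import *
for t in "ae":
  for n in("side","top"): potfit(t,n)
E
python3 -m pendant '[[0.1,0,3,-0.05,0],[0.1,0,3,0,0],[0.1,0,3,0,0],[0.1,0,2.5,0,0],[0.1,0,2,0,0],[0.1,0,0.9,0,0],[0.1,0,0,0,0]]'
python3 -c "
from h import *; go((525.3,114.1,193),103.6)"
```

```text
a side pot [427.6 348. ] 187
a top pot [431.1 349.9] 128
e side pot [427.7 347.9] 182
e top pot [430.9 350.3] 128
time_s: 13.7
tcp_pos: [524.0, 114.3, 192.7]
eef_rot: [0.702, 0.082, -0.085, -0.702]
contact_force: [-0.0, -0.3, -0.2]
grip_width: 76.9
t 13.7 tcp [524.  114.3 192.7] yaw 103.53 tilt 0.25 | turn -0.07 | shift now [ 0.12 -0.03 -0.05] after turn [ 0.12 -0.03 -0.05] | F [-0.  -0.3 -0.2] w 76.9
```

```bash
python3 -m pendant '[[0.4,0.1,0,0,0],[0.6,0,0,0,0],[0.75,0,0,0,0],[0.85,0,0,0,0]]'
python3 -m pendant '[[1,0,0,0,0],[1,0,0,0,0],[1,0,0,0,0],[1,0,0,0,0]]'
python3 -c "
from h import *; go((525.3,114.1,193),103.6)"
```

```text
time_s: 14.03
tcp_pos: [526.7, 114.7, 196.4]
eef_rot: [0.702, 0.085, -0.083, -0.702]
contact_force: [-1.1, -0.6, 0.3]
grip_width: 28.8
time_s: 14.37
tcp_pos: [526.5, 114.7, 195.9]
eef_rot: [-0.702, -0.084, 0.083, 0.702]
contact_force: [-1.0, -0.2, 6.5]
grip_width: 11.1
t 14.3667 tcp [526.5 114.7 195.9] yaw 103.59 tilt 0.11 | turn -0.01 | shift now [-0.13  0.29 -0.03] after turn [-0.13  0.29 -0.03] | F [-1.  -0.2  6.5] w 11.1
```

```bash
python3 -m pendant '[[1,0,-0.5,0,0],[1,0,-1.5,0,0],[1,0,-3,0,0],[1,0,-3,0,0],[1,0,-3,0,0],[1,0,-3,0,0],[1,0,-2,0,0],[1,0,0,0,0]]'
python3 - <<'E'
from h import *; go((429.4,349,356),103.6)
snap("f")
ims=[]
for n,(x,y) in(("side",(230,170)),("top",(200,210))):
    c=load("f",n)["color"]; ims.append(cv2.resize(c[y-75:y+75,x-75:x+75],(390,390),interpolation=cv2.INTER_CUBIC))
cv2.imwrite("pics/f.png",np.hstack(ims)[:,:,::-1])
E
```

```text
time_s: 15.03
tcp_pos: [527.0, 114.8, 360.4]
eef_rot: [0.702, 0.087, -0.08, -0.702]
contact_force: [-0.1, -0.8, 0.2]
grip_width: 10.8
t 15.0333 tcp [527.  114.8 360.4] yaw 103.6 tilt 0.53 | turn -0.0 | shift now [-3.98  0.37 25.06] after turn [-3.98  0.37 25.06] | F [-0.1 -0.8  0.2] w 10.8
```

View pics/f.png

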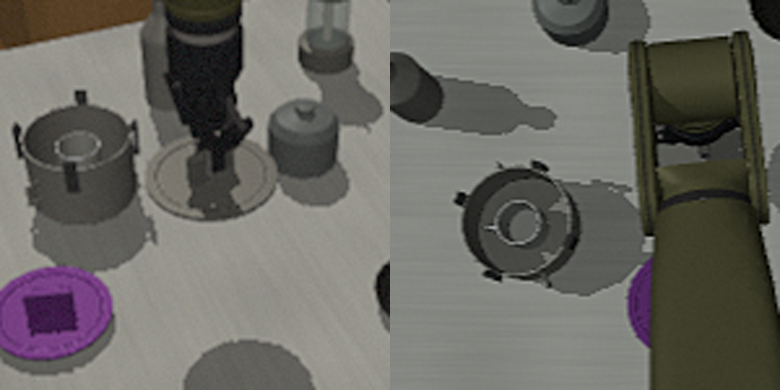

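The lid is in the gripper at side crop (212,178) and the mug still stands in the pot at (75,148). From this same picture I'll measure the lid's pose in the hand.

```bash
cat >> h.py <<'E'
def lidfit(tag,n,c0,zt,dz=12):
    from scipy.optimize import least_squares
    c=load(tag,n); P=cloud(c).reshape(-1,3); P=P[c["z_map"].ravel()>0]
    q=P[(np.hypot(P[:,0]-c0[0],P[:,1]-c0[1])<85)&(abs(P[:,2]-zt)<dz)]
    rad=np.hypot(q[:,0]-c0[0],q[:,1]-c0[1])
    f=q[(abs(q[:,2]-np.median(q[:,2]))<7)&(rad>35)&(rad<66)]; A=np.c_[f[:,0]-c0[0],f[:,1]-c0[1],np.ones(len(f))]
    r=least_squares(lambda p:A@p-f[:,2],(0,0,zt),loss="soft_l1",f_scale=1.5).x
    a=np.arctan2(q[:,1]-c0[1],q[:,0]-c0[0]); b=[]
    for t in np.arange(-3.1,3.1,.15):
        m=np.abs((a-t+np.pi)%(2*np.pi)-np.pi)<.08
        if m.sum(): b.append(q[m][np.argmax(rad[m])])
    b=np.array(b); e=least_squares(lambda p:np.hypot(b[:,0]-p[0],b[:,1]-p[1])-73,c0,loss="soft_l1",f_scale=2)
    print(tag,n,"lid centre",e.x.round(1),"res",np.median(abs(e.fun)).round(2),"top z",r[2].round(1),"slope deg",np.degrees(r[:2]).round(2),len(f))
E
python3 - <<'E'
from h import *
lidfit("f","side",(526,114),178)
lidfit("a","side",(524.3,113),14)
lidfit("a","top",(526.4,115),16)
E
```

```text
f side lid centre [526.7 112.7] res 0.66 top z 177.4 slope deg [0.28 0.02] 653
a side lid centre [523.6 112.4] res 1.27 top z 12.9 slope deg [-0.06 -0.13] 674
a top lid centre [527.7 112.3] res 9.19 top z 15.1 slope deg [-0.06 -0.31] 748
```

```bash
python3 -c "
from h import *; go((428.3,350,346),103.6)"
python3 -m pendant '[[1,-0.3,0,2,0],[1,-0.6,0,3.5,0],[1,-0.6,0,3.8,0],[1,-0.6,0,3.8,0],[1,-0.6,0,3.8,0],[1,-0.6,0,3.8,0],[1,-0.6,0,3,0],[1,-0.3,0,1.4,0]]'
python3 -m pendant '[[1,0,0,0,0],[1,0,0,0,0],[1,0,0,0,0]]'
python3 - <<'E'
from h import *
go((428.3,350,346),103.6)
snap("g"); go((428.3,350,346),103.6)
lidfit("g","side",(428,348),178)
E
```

```text
t 15.1333 tcp [525.7 114.6 354.8] yaw 103.59 tilt 0.04 | turn -0.01 | shift now [-3.94  0.88 25.17] after turn [-3.94  0.88 25.17] | F [ 0.  -0.3 -1.3] w 10.6
time_s: 15.8
tcp_pos: [423.7, 351.0, 351.3]
eef_rot: [0.703, 0.083, -0.087, -0.701]
contact_force: [1.0, -0.1, -0.6]
grip_width: 10.8
time_s: 16.05
tcp_pos: [426.0, 348.0, 352.7]
eef_rot: [0.703, 0.083, -0.085, -0.701]
contact_force: [0.1, 0.1, -0.8]
grip_width: 10.7
t 16.05 tcp [426.  348.  352.7] yaw 103.58 tilt 0.2 | turn -0.02 | shift now [0.27 0.67 0.14] after turn [0.27 0.67 0.14] | F [ 0.1  0.1 -0.8] w 10.7
t 16.15 tcp [426.5 347.7 353.7] yaw 103.51 tilt 0.1 | turn -0.09 | shift now [0.23 0.77 0.18] after turn [0.23 0.77 0.18] | F [-0.2 -0.5 -1. ] w 11.3
g side lid centre [422.7 345.1] res 0.88 top z 169.5 slope deg [ 0.01 -0.11] 447
```

```bash
python3 -m pendant '[[1,0.2,0,0.2,0],[1,0,0,0,0],[1,0,0,0,0],[1,0,0,0,0],[1,0,0,0,0]]'
python3 - <<'E'
from h import *
go((428.3,350,346),103.6)
snap("g2")
lidfit("g2","side",(428,348),170); potfit("g2","side")
c=load("g2","side")["color"][65:195,125:255]; t=load("g2","top")["color"][145:275,110:240]
cv2.imwrite("pics/g2.png",np.hstack([cv2.resize(i,(390,390),interpolation=cv2.INTER_CUBIC) for i in(c,t)])[:,:,::-1])
E
```

```text
time_s: 16.57
tcp_pos: [427.7, 350.9, 354.8]
eef_rot: [-0.702, -0.084, 0.083, 0.702]
contact_force: [0.7, 0.8, -0.9]
grip_width: 10.8
t 16.5667 tcp [427.7 350.9 354.8] yaw 103.57 tilt 0.01 | turn -0.03 | shift now [ 0.03  0.88 -0.1 ] after turn [ 0.03  0.88 -0.1 ] | F [ 0.7  0.8 -0.9] w 10.8
g2 side lid centre [425.2 349.1] res 0.97 top z 171.7 slope deg [ 0.03 -0.1 ] 443
g2 side pot [427.9 347.9] 117
```

View pics/g2.png

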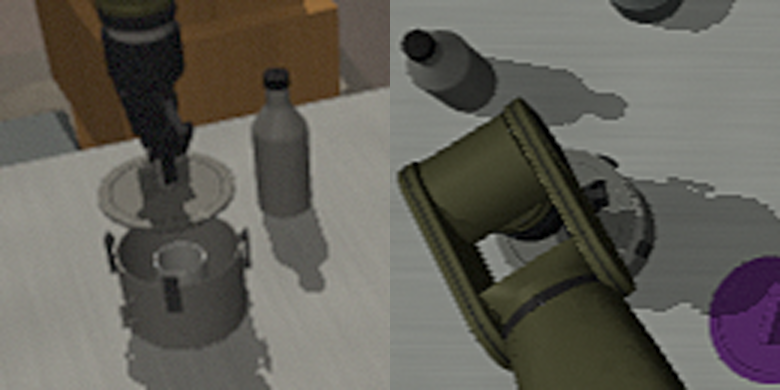

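The lid hangs level over the pot, centred to within about 2 mm (side crop lid (167,190), pot (182,270)). Lowering now.

```bash
python3 -m pendant '[[1,0.08,1,-0.1,0],[1,0,1.5,0,0],[1,0,1.3,0,0],[1,0,0.8,0,0],[1,0,0.4,0,0],[1,0,0.2,0,0],[1,0,0,0,0]]'
python3 -m pendant '[[1,0,0.3,0,0],[1,0,0.2,0,0],[1,0,0,0,0]]'
python3 -c "
from h import *; go((428.3,349.5,281),103.6)"
```

```text
time_s: 17.25
tcp_pos: [428.6, 350.3, 302.2]
eef_rot: [0.702, 0.083, -0.084, -0.702]
contact_force: [0.1, 0.7, -0.5]
grip_width: 11.2
time_s: 17.5
tcp_pos: [428.6, 350.4, 297.8]
eef_rot: [-0.702, -0.084, 0.084, 0.702]
contact_force: [-0.1, 0.6, -0.2]
grip_width: 10.7
t 17.5 tcp [428.6 350.4 297.8] yaw 103.6 tilt 0.01 | turn -0.0 | shift now [-0.05  1.68 -0.08] after turn [-0.05  1.68 -0.08] | F [-0.1  0.6 -0.2] w 10.7
```

```bash
python3 -m pendant '[[1,0,0.2,0,0],[1,0,0,0,0]]'; python3 -m pendant '[[1,0,0.2,0,0],[1,0,0,0,0]]'; python3 -m pendant '[[1,0,0.2,0,0],[1,0,0,0,0]]'
python3 -m pendant '[[1,0,0.2,0,0],[1,0,0,0,0]]'
```

```text
time_s: 17.67
tcp_pos: [428.7, 350.3, 295.8]
eef_rot: [-0.702, -0.084, 0.083, 0.702]
contact_force: [0.4, -0.3, -0.3]
grip_width: 10.9
time_s: 17.83
tcp_pos: [429.0, 350.5, 294.2]
eef_rot: [-0.702, -0.084, 0.083, 0.702]
contact_force: [1.2, 0.9, 0.2]
grip_width: 11.0
time_s: 18.0
tcp_pos: [429.2, 350.6, 293.0]
eef_rot: [-0.702, -0.085, 0.083, 0.703]
contact_force: [2.5, -0.5, 3.4]
grip_width: 10.7
time_s: 18.17
tcp_pos: [429.3, 350.8, 291.6]
eef_rot: [-0.702, -0.085, 0.082, 0.703]
contact_force: [1.0, -0.2, 5.7]
grip_width: 10.8
```

```bash
python3 -m pendant '[[1,0,0.2,0,0],[1,0,0,0,0]]'; python3 -m pendant '[[1,0,0.2,0,0],[1,0,0,0,0]]'; python3 -m pendant '[[1,0,0.2,0,0],[1,0,0,0,0]]'
python3 -m pendant '[[1,0,0.2,0,0],[1,0,0,0,0]]';python3 -m pendant '[[1,0,0.2,0,0],[1,0,0,0,0]]'
```

```text
time_s: 18.33
tcp_pos: [429.6, 351.0, 290.4]
eef_rot: [-0.701, -0.085, 0.082, 0.703]
contact_force: [0.8, -0.4, 8.3]
grip_width: 10.2
time_s: 18.5
tcp_pos: [429.8, 351.1, 289.1]
eef_rot: [-0.701, -0.086, 0.082, 0.703]
contact_force: [0.4, -0.6, 11.3]
grip_width: 11.0
time_s: 18.67
tcp_pos: [429.1, 350.6, 285.1]
eef_rot: [-0.702, -0.085, 0.083, 0.702]
contact_force: [1.3, 0.5, 3.4]
grip_width: 11.0
time_s: 18.83
tcp_pos: [428.7, 350.3, 281.3]
eef_rot: [-0.702, -0.084, 0.083, 0.702]
contact_force: [3.0, 0.1, 2.0]
grip_width: 10.9
time_s: 19.0
tcp_pos: [428.9, 350.4, 281.2]
eef_rot: [0.702, 0.084, -0.084, -0.702]
contact_force: [-2.1, -4.4, 11.5]
grip_width: 11.0
```

It snapped through at about 11 N and now sits on the rim at TCP z 281, the expected seat. One firmer press to be sure of all four clips, then I'll release.

```bash
python3 -m pendant '[[1,0,0.2,0,0],[1,0,0,0,0]]'; python3 -m pendant '[[1,0,0.2,0,0],[1,0,0,0,0]]'
python3 -m pendant '[[1,0,-0.3,0,0],[1,0,-0.2,0,0],[1,0,0,0,0]]'
```

```text
time_s: 19.17
tcp_pos: [428.9, 350.5, 281.2]
eef_rot: [0.702, 0.083, -0.084, -0.702]
contact_force: [-5.9, -6.9, 20.8]
grip_width: 10.4
time_s: 19.33
tcp_pos: [429.0, 350.6, 281.2]
eef_rot: [0.703, 0.083, -0.084, -0.702]
contact_force: [-12.1, -10.5, 31.2]
grip_width: 10.8
time_s: 19.58
tcp_pos: [428.8, 350.4, 281.2]
eef_rot: [-0.702, -0.084, 0.083, 0.702]
contact_force: [0.6, -1.1, 7.4]
grip_width: 11.2
```

```bash
python3 -m pendant '[[0.8,0,-0.1,0,0],[0.6,0,0,0,0],[0.5,0,0,0,0],[0.5,0,0,0,0],[0.5,0,0,0,0]]'
python3 -m pendant '[[0.5,0,-0.5,0,0],[0.5,0,-1.5,0,0],[0.5,0,-3,0,0],[0.5,0,-4,0,0],[0.5,0,-4,0,0],[0.5,0,-2,0,0]]'
python3 -c "
from h import *; go((428.3,100,400),103.6)"
```

```text
time_s: 20.0
tcp_pos: [428.3, 350.2, 280.9]
eef_rot: [0.702, 0.083, -0.084, -0.702]
contact_force: [0.0, -1.6, 0.0]
grip_width: 42.5
time_s: 20.5
tcp_pos: [428.9, 350.6, 438.0]
eef_rot: [-0.701, -0.086, 0.081, 0.703]
contact_force: [1.5, 0.2, 0.6]
grip_width: 42.8
t 20.5 tcp [428.9 350.6 438. ] yaw 103.6 tilt 0.44 | turn 0.0 | shift now [ -5.98   3.7  -24.35] after turn [ -5.98   3.7  -24.35] | F [1.5 0.2 0.6] w 42.8
```

Moving the arm aside so both cameras can see the pot.

```bash
python3 -m pendant '[[0.5,0,0,-3,0],[0.5,0,0,-4,0],[0.5,0,0,-4,0],[0.5,0,0,-4,0],[0.5,0,0,-4,0],[0.5,0,0,-4,0],[0.5,0,0,-2,0],[0.5,0,0,0,0]]'
python3 - <<'E'
from h import *
snap("k")
for n in("side","top"):
    lidfit("k",n,(429.4,349),99,8)
    c=load("k",n); P=cloud(c).reshape(-1,3); r=np.hypot(P[:,0]-429.4,P[:,1]-349)
    for lo,hi in((75,80),):
        q=P[(r<62)]; print(" flange z in r<55:",np.percentile(P[r<55][:,2],[5,25,50,75,98]).round(1))
    q=P[(r>66)&(r<82)&(P[:,2]>104)&(P[:,2]<118)]; a=np.degrees(np.arctan2(q[:,1]-349,q[:,0]-429.4))
    for k in(-21,69,159,-111):
        m=np.abs((a-k+180)%360-180)<15
        if m.sum(): print("  clip",k,m.sum(),"r",np.hypot(*(q[m][:,:2].mean(0)-(429.4,349))).round(1),"z",q[m][:,2].max().round(1))
print([[(b["confidence"],b["point"]) for b in __import__("plant").tip_of(n,"pot_seat")] for n in("side","top")])
c=load("k","side")["color"][105:205,135:235]; t=load("k","top")["color"][170:270,125:225]
cv2.imwrite("pics/k.png",np.hstack([cv2.resize(i,(390,390),interpolation=cv2.INTER_CUBIC) for i in(c,t)])[:,:,::-1])
E
```

```text
time_s: 21.17
tcp_pos: [487.9, 104.1, 432.2]
eef_rot: [0.703, 0.082, -0.082, -0.702]
contact_force: [0.2, -0.3, -0.5]
grip_width: 42.9
k side lid centre [426.8 347.9] res 0.96 top z 97.8 slope deg [0.12 0.09] 465
 flange z in r<55: [ 95.3  96.7  98.1 107.8 131.6]
  clip -21 12 r 72.9 z 113.0
  clip 69 13 r 73.4 z 112.0
  clip 159 14 r 76.5 z 113.0
  clip -111 13 r 79.4 z 112.3
k top lid centre [430.3 350.4] res 0.72 top z 100.0 slope deg [-0.06 -0.02] 888
 flange z in r<55: [ 95.2  98.4 100.1 102.1 134.8]
  clip -21 19 r 74.3 z 117.9
  clip 69 22 r 73.3 z 117.8
  clip 159 19 r 72.6 z 116.4
  clip -111 15 r 73.3 z 116.1
[[(0.86, [184.8, 148.9])], []]
```

View pics/k.png

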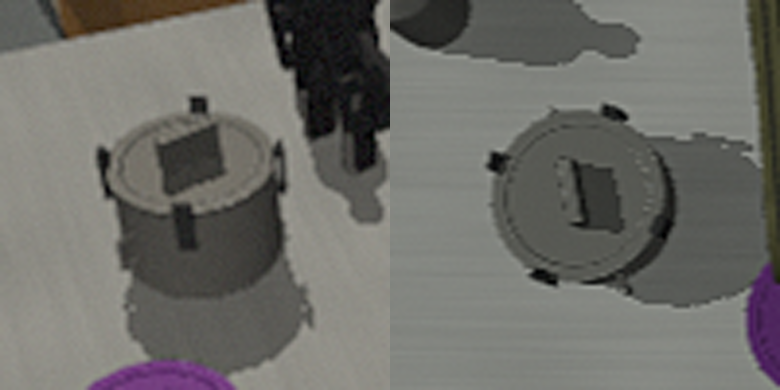

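View pics/k_top.png

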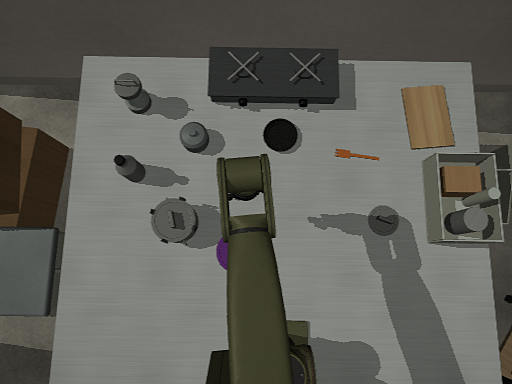

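The lid lies flat on the rim under all four clips, with the grip bar at side crop (190,155) and the clips at (103,160), (198,105), (280,165) and (185,225). Its flange top is at 98–100 mm (100 expected, 114 if unseated), its slope is under 0.2°, and it is within 1 mm of the pot's centre. The bystanders are where they were, so I'm handing in.

```bash
python3 -c "
from plant import *; print(sign_off()); s=state(); print(s['time_s'],s['contact_force'])"
```

```text
the job is handed in; nothing more can be done
None
the job is handed in; nothing more can be done
```

The cook set is packed and the job is handed in, at about 21 s of the 64 s allowed. No verdict came back.

- **Mug:** I lowered it until it touched the pot floor (16.8 N at most), relieved the force and let go. The pictures afterwards showed it standing upright, its centre within about 2 mm of the pot's. The mug is now hidden under the lid, so I couldn't look at it again.
- **Lid:** I picked the 146 mm grey lid, not the 108 mm grey one or the purple one. It snapped home at about 11 N, and I then pressed it to 31 N against the rim to be sure.

**Last checks:**
- The lid's flange top read 97.8 mm (side camera) and 100.0 mm (top camera). The target is 100 mm, and a lid only resting on the clips would read about 114 mm.
- The lid's slope was under 0.2°.
- The lid's centre was within about 1 mm of the pot's in each view.
- All four clips showed over the lid's edge.
- In the last pictures the bystanders looked unmoved and the gripper was clear of everything.

**Disagreements:**
- The two cameras differ by about 2–3 mm in absolute position, which is about the calibration limit. I averaged them, and compared lid to pot within one view.
- The top-camera fit of the lid's centre failed on one early picture, so I didn't use it.
- The network did not find the lid's seat point in the top view.

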